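# Lock the filled vial rack into the lab mixer

## Task

Two blue racks stand in the lanes of the bench mixer. Push the rack that is full of vials along its lane until it is fully home against the end stop, then flip that lane's locking lever over past its middle, away from the robot, so that it snaps into the locked position. Use the fingertips only to push: do not pick up or lift the rack, and leave the empty rack, the other lever and the rest of the bench as they are.

Things in the scene. Friction and masses are not known exactly. Their poses are not given: they have to be found in the camera images.
- mixer: white two-lane rack mixer, fixed, 300 x 290 mm, aluminium deck 70 mm above the bench. Origin: at bench level. x runs along the lanes away from the robot, y left, z up. Lane centres at y = +58 (left) and -58 mm (right), each between steel rails 10 mm high over the deck that leave a rack 1.5 mm play each side. A locking lever stands on the outer side of each lane.
- rack: the rack full of vials (3 x 5 caps): blue block 110 (x, along the lane) x 70 x 40 mm high, caps up to 60 mm, 0.17 to 0.35 kg. Origin: centre of its underside, on the deck. Starts in either lane, 30 to 60 mm short of the stop; fully home its origin is at x = +65 mm in the mixer frame. Four side lugs, 12 to 24 mm above the deck; once home, the locked pawl stands behind the near lug.
- stop (a point): end stop of both lanes: middle of the near face of a steel bar across the lanes, at its foot on the deck (mixer frame x = 120, y = 0, z = 70 mm). 30 mm high; motor housing behind it to 101 mm above the bench
- spare_rack: the empty rack, the same blue block with 15 empty holes in its flat top and no vials, in the other lane; leave it. Origin: centre of its underside.
- lever_left (a joint): locking lever of the left lane (+y side), rad. 0: open, leaning 0.61 from upright towards the robot (start). Turns about the mixer's y axis, away from the robot, to 1.22: locked, leaning 0.61 the other way. A spring drives it to the nearer end: upright (0.61) is the dead centre, beyond it it snaps over on its own. About 3 N at the grip's end starts it.
- lever_right (a joint): locking lever of the right lane (mixer -y side), the same as the left one.
- lever_left_tip (a point): middle of the rounded end of the left lever's black grip (17 mm thick, 30 mm long; steel rod below 10 mm thick), 50 mm from the pivot. Pivot in the mixer frame: x = -36, y = +120 mm, 88 mm above the bench. A thin pawl on the same shaft, inward of the grip, stands up over the lane's edge while open and comes down in front of the lever as it turns.
- lever_right_tip (a point): the same on the right lever, whose pivot is at x = -36, y = -120 mm, 88 mm above the bench.
- reagent: bystander: capped bottle, 52 mm across, 110 mm high, left of the mixer. Origin: centre of the underside.
- jar: bystander: lidded jar, 60 mm across, 70 mm high, right of the mixer. Origin: centre of the underside.
- beaker: bystander: glass beaker, 66 mm across, 85 mm high, right of the mixer. Origin: centre of the underside.
- tipbox: bystander: closed box of pipette tips, 122 x 82 x 70 mm, left of the mixer. Origin: centre of the underside.
- dish: bystander: flat steel dish, 90 mm across, 15 mm high, on the robot's side of the mixer. Origin: centre of the underside.
- timer: bystander: flat white bench timer, 60 x 65 x 20 mm, on the robot's side of the mixer. Origin: centre of the underside.
Mind the look-alikes: they are no part of the job. Leave any pink look-alike of the rack alone.

How it is judged:
On the way, in this order (a step that is already met when the one before it is completed fails the run):
1. the full rack is home against the end stop while both levers are still open (x of rack in the frame of mixer between 0.0615 and 0.068 m and z of rack in the frame of mixer between 0.066 and 0.074 m and value of joint each of lever_left, lever_right below 0.3 rad), for 0.1 s.
2. the lever of the full rack's lane has snapped into the locked position (((y of rack in the frame of mixer above 0.04 m and value of joint lever_left above 1.12 rad) or (y of rack in the frame of mixer below -0.04 m and value of joint lever_right above 1.12 rad))), for 0.2 s.
At the end, for the whole second after the job is handed in: The full rack stands flat in its lane within 3.5 mm of the end stop and at rest; the lever of its lane is locked (over 1.12 of 1.22 rad); the other lever is open (under 0.08 rad); the empty rack is within 10 mm of where it was (x of rack in the frame of mixer between 0.0615 and 0.068 m and z of rack in the frame of mixer between 0.066 and 0.074 m and ((y of rack in the frame of mixer above 0.04 m and value of joint lever_left above 1.12 rad and value of joint lever_right below 0.08 rad) or (y of rack in the frame of mixer below -0.04 m and value of joint lever_right above 1.12 rad and value of joint lever_left below 0.08 rad)) and linear speed of rack below 0.01 m/s and angle between rack's own z axis and vertical below 0.05 rad and distance of spare_rack from where it was at the start of the episode below 0.01 m); the robot touches nothing.
It fails at once if the full rack was lifted off the deck (8 mm) or tipped (z of rack in the frame of mixer above 0.078 m or angle between rack's own z axis and vertical above 0.2 rad).
It fails at once if the other lane's lever was flipped ((y of rack in the frame of mixer above 0.04 m and value of joint lever_right above 0.5 rad) or (y of rack in the frame of mixer below -0.04 m and value of joint lever_left above 0.5 rad)).
It fails at once if the empty rack was moved more than 10 mm (distance of spare_rack from where it was at the start of the episode above 0.01 m).
It fails at once if a bystander was moved more than 30 mm or knocked over (distance of any of reagent, jar, beaker, tipbox, dish, timer from where it was at the start of the episode above 0.03 m or angle between any of reagent, jar, beaker, tipbox, dish, timer's own z axis and vertical above 0.4 rad).
It also fails if it takes over 38 s, if anything falls off the work surface, if the arm or the gripper's body presses on something with over 40 N, if the wrist force passes 120 N, or if a joint passes its speed limit or range.

## Robot

A 7-joint arm with a two-finger parallel gripper is mounted at the origin on the work surface. World frame = base frame: x ahead of the robot, y to its left, z up, the work surface at z = 0. Lengths are in m, angles in rad, forces in N, time in s.
With the tool pointing down it reaches from about 0.35 to 0.9 m from the base axis. Payload 19.9 kg.
Tool frame: the origin (TCP) lies at the very end of the fingers, on their centre line; the grasp point (between the pads) lies 19 mm behind it (pinch_z is the z of the grasp point in the tool frame, in m); z points along the fingers, y is the direction in which the jaws open and shut (so a half turn about z gives the same grasp; the last joint's range is limited). The gripper opens to 85 mm and grips with 20 to 120 N. Pads are 22 mm wide; open, the fingers measure 114 mm over their backs; the gripper's body (76 mm by 85 mm) begins 54 mm behind the grasp point. The pads swing forward as they close: fully open they stand 13 mm farther back than shut.
Start: joints at [-1.268, 0.417, -0.01, 1.614, 0.005, 1.111, -0.053], TCP at [0.211, 0.588, 0.231] pointing down, gripper open.
Joint ranges: [-2.81, 2.81], [-0.39, 2.02], [-1.27, 1.25], [0.06, 2.57], [-1.19, 4.33], [0.19, 2], [-2.82, 2.82]. Speed limits (rad/s): [1.89, 1.89, 2.39, 2.39, 3.01, 3.01, 3.01].

## Interface

Orientations are given as a unit quaternion [w, x, y, z].
In Python, from station import * gives the robot as it stands.
- The arm moves only by the tool drive_tool, never from a script. Its argument "steps" is a list of rows, each a list of 7 numbers: the shift along the tool's x, y, z in units of 30 mm (1.0 is 30 mm), then the turn, a rotation vector about the tool's x, y, z in units of 6 degrees (1.0 is 6 degrees), then the closure, from -1 (fully open) to 1 (shut). A call has 1 to 20 rows; each row shifts and turns the commanded pose from where the row before left it, along the tool's axes as they then stand; what a row does not reach is not made up. A row lasts 1/12 s, in which the tool goes at most 41.7 mm and 7.16 degrees, less where a joint would pass 70% of its speed; a pose out of reach is approached as far as the arm can. A call is refused whole if a number of a shift passes 1 or a number of a turn 1, either way. A call with a gripper value outside its range is refused whole. The fingers move at their own pace and stop on an object; the grip force is fixed at half the most. Time passes only in rows, so rows that do not move let the fingers close. It gives the time, the measured TCP pose, the force and the opening at its end, in the units of the state.
- get_state(): the state, without advancing time (a new reading comes with each control period).
- capture(name): name is "scene" or "side" or "wrist"; returns a dict with "color" (400x640x3 uint8, red, green, blue), "depth" (400x640 float32, m along the optical axis (not along the pixel's ray), 0 where there is no reading), "intrinsics" (3x3 intrinsics, pixels), "position" and "orientation" of the camera in the world. Camera axes: x right, y down, z forward; pixel columns grow to the right and rows downward; lengths in m; the calibration is good to about 2 mm. A picture is of the moment at which its call begins.
- close_job(): hands the job in, once; it reports no verdict.
The state is a dict: "clock": time; "joint_pos": joint angles; "joint_vel": joint speeds; "tau": joint torques, N m; "ee_pos": TCP position; "ee_rot": TCP orientation; "contact_force": force on the tool from outside, world axes, zero at the start; "ft_torque": the same for the moment, N m; "width": finger opening in m.
Only numpy, scipy, OpenCV 4.12 (cv2) and the standard library are available. Lean on these libraries where they do the work, as an engineer would, in place of code of your own. Each camera call takes 0.05 s, during which the arm holds its last target. There are 200 camera calls.

## Working session

There is one attempt and no reset: what is moved stays moved. The work goes in short steps, Python scripts to look and compute and a tool call to move; the robot and the scene stay as the last step left them, time stands still between calls to the robot, and variables do not carry over. Pictures are saved under pics/ and viewed, about 8 in all and at most 12, crops included, and the job is handed in when it is done.

Besides the shell and the picture viewer there is one more tool, called after ">>>" in YAML: its name, and indented under it one key for each argument. drive_tool: Moves the arm, as the interface text tells. Its arguments: {"type":"object","properties":{"steps":{"type":"array"}},"required":["steps"]}

```bash
mkdir -p pics; cat > h.py <<'E'
from station import *
import numpy as np, cv2
from scipy.spatial.transform import Rotation as R
def rot(q): return R.from_quat([q[1],q[2],q[3],q[0]]).as_matrix()
def pts(c):
    K=np.array(c["intrinsics"]);d=c["depth"];v,u=np.mgrid[:d.shape[0],:d.shape[1]]
    p=np.stack([(u-K[0,2])/K[0,0]*d,(v-K[1,2])/K[1,1]*d,d],-1)
    return p@rot(c["orientation"]).T+np.array(c["position"])
def save(c,n): cv2.imwrite(f"pics/{n}.png",c["color"][:,:,::-1])
E
python3 - <<'E'
from h import *
import pickle
for n in("scene","side"):
    c=capture(n);save(c,n);pickle.dump(c,open(n+".pkl","wb"));print(n,c["position"],c["orientation"],c["intrinsics"])
print(get_state())
E
```

```text
scene [1.09684665 0.27105559 0.74548077] [-0.19416675  0.47018858  0.80271609 -0.31123759] [[415.78266887   0.         325.36007566]
 [  0.         415.78266887 197.26985132]
 [  0.           0.           1.        ]]
side [ 0.06087078 -0.7495259   1.00783021] [-0.3709201   0.88122284 -0.27092913  0.11163332] [[474.30686195   0.         325.26139527]
 [  0.         474.30686195 192.10880405]
 [  0.           0.           1.        ]]
{'clock': 0.1, 'joint_pos': array([-1.26750617,  0.41793746, -0.01029088,  1.61412221,  0.00467159,
        1.11071529, -0.05302823]), 'joint_vel': array([-1.75302448e-03, -8.36143984e-04, -1.47095549e-03, -2.62528914e-03,
       -1.96622293e-03, -3.09254632e-03,  8.37028780e-05]), 'tau': array([ 2.27263648e-03, -8.65833235e+01,  6.81014657e-01, -4.35636377e+01,
        1.92654447e-02,  4.95656466e-03, -6.87343618e-05]), 'ee_pos': array([0.21114823, 0.58790788, 0.23070496]), 'ee_rot': array([-6.56814808e-05,  1.71564021e-01,  9.85172803e-01, -5.75436847e-04]), 'contact_force': array([0.36482529, 0.16644789, 0.27972453]), 'ft_torque': array([ 0.02467952,  0.02838397, -0.01357957]), 'width': 0.08562409509703311}
```

View pics/scene.png

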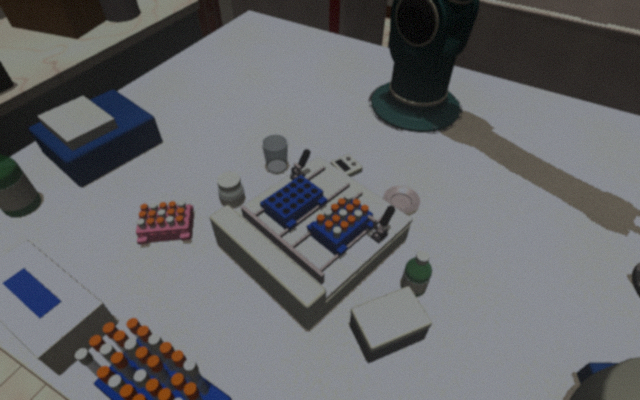

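View pics/side.png

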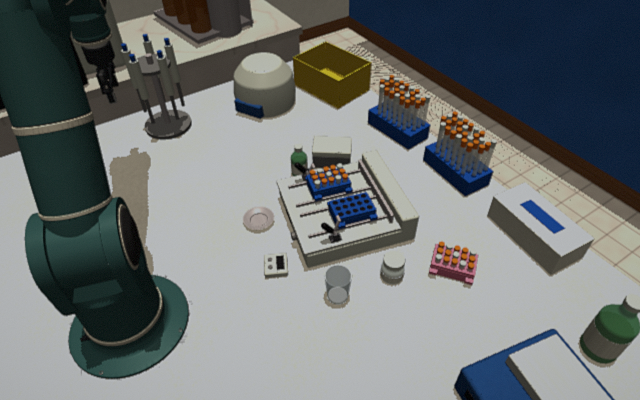

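The full rack, with orange and white caps, is in the left lane (scene ≈(342,222), side ≈(328,178)). Three look-alikes are not it: the empty blue rack in the right lane at scene (295,200), the pink one at scene (165,218), and the big racks in the background. Next I'll build a top view from the depth of both cameras, plus an enlarged crop.

```bash
python3 - <<'E'
from h import *
import pickle
x0,y0,s=0.35,-0.30,0.001   # 1mm grid
N=600
outs=[]
for n in("scene","side"):
    c=pickle.load(open(n+".pkl","rb"));P=pts(c).reshape(-1,3);C=c["color"].reshape(-1,3)
    ok=(c["depth"].ravel()>0)&(P[:,0]>.3)&(P[:,0]<.95)&(abs(P[:,1])<.4)&(P[:,2]<.2)&(P[:,2]>-.02)
    P=P[ok];C=C[ok]
    print(n,ok.sum(),"bench z",np.median(P[P[:,2]<.02][:,2]))
    h,e=np.histogram(P[:,2],bins=np.arange(.03,.14,.004));print(dict(zip((e[:-1]*1000).astype(int).tolist(),h.tolist())))
    # deck/mixer: z 60..76
    m=(P[:,2]>.06)&(P[:,2]<.11)
    img=np.zeros((600,700,3),np.uint8)
    o=np.argsort(P[:,2])
    for p,cc in zip(P[o],C[o]):
        u=int((0.35-p[1])*1000);v=int((.95-p[0])*1000)
        cv2.circle(img,(u,v),1,tuple(int(t) for t in cc[::-1]),-1)
    outs.append(img[:,:,:])
t=np.hstack([cv2.resize(i,(0,0),fx=.57,fy=.57) for i in outs]);cv2.imwrite("pics/top.png",t)
c=pickle.load(open("scene.pkl","rb"))["color"][140:320,200:440,::-1]
cv2.imwrite("pics/crop.png",cv2.resize(c,(0,0),fx=3.3,fy=3.3,interpolation=2))
E
```

```text
scene 85670 bench z 0.0005171725274893957
{30: 390, 34: 434, 38: 778, 42: 507, 46: 459, 50: 421, 54: 566, 58: 945, 62: 441, 66: 3212, 70: 6353, 74: 662, 78: 987, 82: 549, 86: 478, 90: 493, 94: 663, 98: 3040, 102: 931, 106: 716, 110: 1406, 114: 166, 118: 113, 122: 182, 126: 393, 130: 473, 134: 43}
side 49129 bench z -0.0016378760337143472
{30: 278, 34: 452, 38: 488, 42: 299, 46: 274, 50: 307, 54: 527, 58: 463, 62: 793, 66: 3292, 70: 1147, 74: 537, 78: 465, 82: 293, 86: 238, 90: 340, 94: 588, 98: 1037, 102: 310, 106: 826, 110: 241, 114: 69, 118: 89, 122: 139, 126: 268, 130: 71, 134: 17}
```

View pics/top.png

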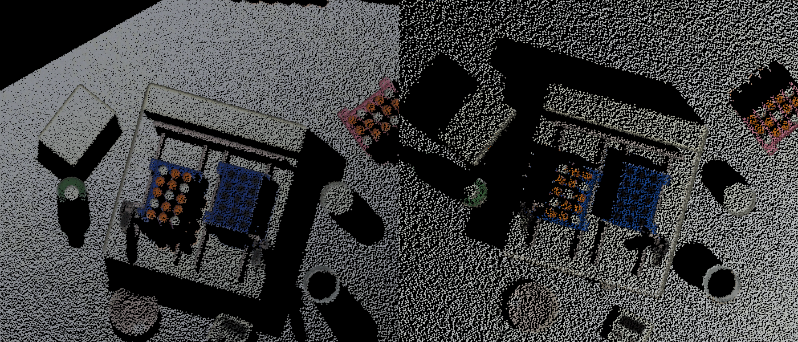

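View pics/crop.png

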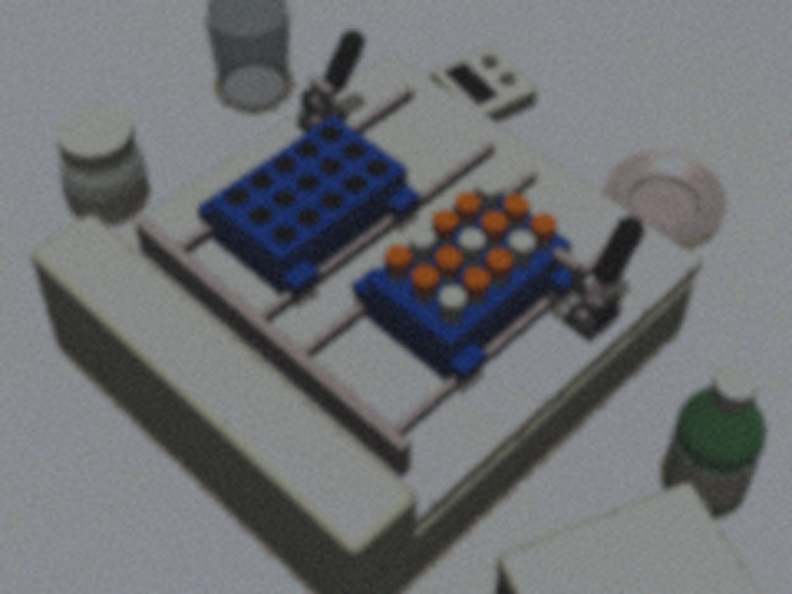

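The crop confirms it: the full rack, with 15 orange and white caps, is in the left lane next to the lever at scene ≈(388,220). The racks have lugs, and the top view shows the mixer yawed about -14°. Now I'll fit the poses.

```bash
cat > fit.py <<'E'
from h import *
import pickle
from scipy.ndimage import label
S={n:pickle.load(open(n+".pkl","rb")) for n in("scene","side")}
Ps={}
for n,c in S.items():
    P=pts(c);Ps[n]=P
    ok=(c["depth"]>0)&(abs(P[...,0]-.62)<.25)&(abs(P[...,1])<.25)
    m=ok&(P[...,2]>.058)&(P[...,2]<.104)
    l,k=label(m,np.ones((3,3)));b=1+np.argmax([(l==i).sum() for i in range(1,k+1)])
    q=P[l==b][:,:2].astype(np.float32)
    # drop sparse: rect of eroded occupancy
    (r,sz,a)=cv2.minAreaRect(q);print(n,"rect",r,sz,a)
E
cat >> fit.py <<'E'
    def band(name,mm):
        q=P[mm];print(n,name,len(q),q.mean(0).round(4) if len(q) else "")
        return q
    yaw=np.radians(-14)
    hsv=cv2.cvtColor(c["color"],cv2.COLOR_RGB2HSV)
    blue=cv2.inRange(hsv,(105,120,40),(130,255,255))>0
    q=band("bluetop",ok&blue&(P[...,2]>.104)&(P[...,2]<.116))
    cen=q[:,:2].mean(0);f=np.array([np.cos(yaw),np.sin(yaw)]);g=np.array([-f[1],f[0]])
    d=(q[:,:2]-cen)@g
    for nm,s in(("left",d>0),("right",d<0)):
        print(nm,cv2.minAreaRect(q[s][:,:2].astype(np.float32)))
    dark=ok&(c["color"].max(-1)<75)&(P[...,2]>.1)&(P[...,2]<.145)
    l,k=label(dark)
    for i in range(1,k+1):
        if (l==i).sum()>12: v=P[l==i];print("dark",(l==i).sum(),v.mean(0).round(4),v[v[:,2].argmax()].round(4))
E
python3 fit.py
```

```text
scene rect (0.6146725416183472, -0.00857841968536377) (0.2893778383731842, 0.3167339563369751) 74.66675567626953
scene bluetop 1489 [ 0.6148 -0.0263  0.1103]
left ((0.6268567442893982, 0.06964001804590225), (0.06201740726828575, 0.1232830360531807), 43.42273712158203)
right ((0.6014665961265564, -0.06520045548677444), (0.07025028765201569, 0.10997141152620316), 75.09043884277344)
dark 141 [ 0.5066 -0.0984  0.1215] [ 0.4895 -0.0971  0.1391]
dark 28 [ 0.5549 -0.0771  0.111 ] [ 0.5635 -0.0762  0.1127]
dark 31 [ 0.5751 -0.0818  0.1109] [ 0.5716 -0.0839  0.1129]
dark 27 [ 0.5609 -0.0557  0.1108] [ 0.562  -0.0497  0.1126]
dark 31 [ 0.5938 -0.0878  0.1108] [ 0.6006 -0.0807  0.1128]
dark 31 [ 0.5804 -0.061   0.111 ] [ 0.5814 -0.0579  0.1134]
dark 30 [ 0.5671 -0.0348  0.1109] [ 0.5719 -0.0366  0.1129]
dark 29 [ 0.6133 -0.0931  0.1106] [ 0.6167 -0.0852  0.113 ]
dark 194 [ 0.6267 -0.0481  0.1055] [ 0.6149 -0.0329  0.1122]
dark 30 [ 0.6002 -0.0668  0.1108] [ 0.599  -0.0718  0.113 ]
dark 33 [ 0.5868 -0.0402  0.1111] [ 0.5881 -0.0344  0.1136]
dark 33 [ 0.632  -0.0983  0.1108] [ 0.6284 -0.0997  0.1
[... 1706 characters left out ...]
.076   0.1088] [ 0.6411 -0.0821  0.1104]
dark 14 [ 0.572  -0.0327  0.1082] [ 0.565  -0.034   0.1099]
dark 15 [ 0.6237 -0.07    0.108 ] [ 0.6201 -0.079   0.1124]
dark 15 [ 0.604  -0.0654  0.1087] [ 0.5984 -0.0731  0.1125]
dark 13 [ 0.5848 -0.06    0.1091] [ 0.581  -0.0614  0.1126]
dark 17 [ 0.6365 -0.0974  0.1087] [ 0.6314 -0.0988  0.1114]
dark 13 [ 0.618  -0.0909  0.1081] [ 0.6201 -0.0921  0.1122]
dark 14 [ 0.5981 -0.0863  0.1087] [ 0.5967 -0.0885  0.1116]
dark 69 [ 0.5957 -0.1009  0.1041] [ 0.5663 -0.0952  0.1095]
dark 13 [ 0.5789 -0.081   0.1082] [ 0.5776 -0.0795  0.1114]
dark 17 [ 0.5594 -0.0754  0.1085] [ 0.5621 -0.0833  0.1127]
dark 79 [ 0.497  -0.1069  0.1222] [ 0.4903 -0.1027  0.1374]
```

```bash
cat > fit2.py <<'E'
from h import *
import pickle
yaw=np.radians(-15.2);f=np.array([np.cos(yaw),np.sin(yaw)]);g=np.array([-f[1],f[0]])
o=np.array([.6,0.])
for n in("scene","side"):
    c=pickle.load(open(n+".pkl","rb"));P=pts(c);hsv=cv2.cvtColor(c["color"],cv2.COLOR_RGB2HSV)
    blue=(cv2.inRange(hsv,(105,120,40),(130,255,255))>0)
    ok=(c["depth"]>0)
    w=P[...,:2]-o;u=w@f;v=w@g;z=P[...,2]
    ok&=(abs(u)<.2)&(abs(v)<.17)
    def q(m,a): x=a[ok&m];return len(x),(np.percentile(x,[0.5,2,50,98,99.5])*1000).round(1)
    for nm,m in(("all",(z>.062)&(z<.104)),("deck",(z>.064)&(z<.074)),("house",(z>.096)&(z<.104)&~blue&(u>.08)),
      ("emptytop",blue&(z>.106)&(v<-.02)),("fulltop",blue&(z>.106)&(v>.03)),("fullall",blue&(z>.085)&(v>.005))):
        print(n,nm,"u",*q(m,u),"v",*q(m,v)[1:])
    # yaw refine: stop/house front edge; near/far edges
    for nm,m,a,b,pc in(("far",(z>.09)&(z<.106)&~blue&(u>.08),v,u,99),("near",(z>.064)&(z<.074)&(u<0),v,u,1),("L",(z>.062)&(z<.074)&(v>.05),u,v,99),("R",(z>.062)&(z<.074)&(v<-.05),u,v,1)):
        A=a[ok&m];B=b[ok&m];X=[];Y=[]
        for t in np.arange(-.13,.13,.01):
            s=abs(A-t)<.005
            if s.sum()>10: X.append(t);Y.append(np.percentile(B[s],100 if pc>50 else 0))
        if len(X)>5:
            X=np.array(X);Y=np.array(Y);k=abs(Y-np.median(Y))<.01;p=np.polyfit(X[k],Y[k],1);print(n,nm,len(X),"slope deg",np.degrees(p[0]).round(2),"off",(p[1]*1000).round(1))
E
python3 fit2.py
```

```text
scene all u 13378 [-139.  -133.6   72.8  173.8  174.2] v [-145.2 -139.9   23.1  137.3  138.9]
scene deck u 6162 [-139.9 -137.3    9.8  173.4  174.1] v [-146.  -142.4   36.7  137.1  138.7]
scene house u 3750 [104.2 105.4 147.5 172.8 173.6] v [-145.5 -138.7   14.1  134.4  137.5]
scene emptytop u 1025 [-35.  -33.   23.5  72.3  72.8] v [-96.7 -95.1 -58.6 -28.7 -28.3]
scene fulltop u 397 [-57.3 -53.9  30.8  47.3  47.6] v [30.6 33.1 79.7 87.7 88.1]
scene fullall u 616 [-57.  -52.   34.6  47.3  47.6] v [ 8.8 12.6 80.9 98.1 99.3]
scene far 26 slope deg 0.27 off 174.0
scene near 26 slope deg 0.3 off -140.8
scene L 26 slope deg -0.27 off 137.7
scene R 22 slope deg -0.65 off -146.7
side all u 7336 [-137.  -133.5   20.8  169.3  173.8] v [-151.6 -149.1  -40.9  126.6  134. ]
side deck u 3899 [-137.4 -135.3  -63.   125.9  150.7] v [-150.8 -148.5  -51.6  129.1  134.5]
side house u 1339 [105.9 107.2 147.2 173.8 174.8] v [-150.4 -146.4  -24.3  126.9  134.1]
side emptytop u 581 [-34.9 -32.2  20.1  72.   73.5] v [-103.1  -99.5  -67.3  -31.3  -29.7]
side fulltop u 93 [-59.4 -58.8 -32.7  45.6  47.6] v [30.7 30.7 51.  85.8 87.7]
side fullall u 509 [-59.8 -59.3 -16.5  45.1  46.9] v [ 5.3  5.9 20.1 83.2 95. ]
side far 26 slope deg 0.09 off 174.8
side near 26 slope deg 0.42 off -137.3
side L 13 slope deg -0.17 off 136.7
side R 26 slope deg -0.43 off -149.5
```

Estimates so far: mixer yaw is -14.9° and its origin is near (0.585, -0.002). The full rack's near face is at mixer x≈-48, which leaves about 58 mm of travel. First move: align the wrist, travel high to a point behind the rack, and shut the fingers.

>>> drive_tool:
  steps:
    - [0,0,0,0,0,-0.82,1]
    - [-0.78,-0.77,0,0,0,0,1]
    - [-0.78,-0.77,0,0,0,0,1]
    - [-0.78,-0.77,0,0,0,0,1]
    - [-0.78,-0.77,0,0,0,0,1]
    - [-0.78,-0.77,0,0,0,0,1]
    - [-0.78,-0.77,0,0,0,0,1]
    - [-0.78,-0.77,0,0,0,0,1]
    - [-0.78,-0.77,0,0,0,0,1]
    - [-0.78,-0.77,0,0,0,0,1]
    - [-0.78,-0.77,0,0,0,0,1]
    - [-0.78,-0.77,0,0,0,0,1]
    - [-0.78,-0.77,0,0,0,0,1]
    - [-0.78,-0.77,0,0,0,0,1]
    - [-0.78,-0.77,0,0,0,0,1]
    - [-0.78,-0.77,0,0,0,0,1]
    - [-0.78,-0.77,0,0,0,0,1]
    - [-0.78,-0.77,0,0,0,0,1]
    - [-0.78,-0.77,0,0,0,0,1]
    - [0,0,0,0,0,0,1]

```text
clock: 1.77
ee_pos: [0.514, 0.0726, 0.2313]
ee_rot: [0.001, 0.132, 0.991, -0.001]
contact_force: [-0.0, -0.7, -0.6]
width: 0.0001
```

```bash
cat >> h.py <<'E'
YAW=np.radians(-14.9);F=np.array([np.cos(YAW),np.sin(YAW)]);G=np.array([-F[1],F[0]]);O=np.array([.5846,-.0016])
def mix(p): w=np.asarray(p)[...,:2]-O; return np.stack([w@F,w@G],-1)
def st():
    s=get_state();m=rot(s["ee_rot"]);print("t",round(s["clock"],2),"mix mm",(mix(s["ee_pos"])*1000).round(1),"z",(s["ee_pos"][2]*1000).round(1),"tool x,y az",np.degrees(np.arctan2(m[1,:2],m[0,:2])).round(2),"tool z",m[:,2].round(3),"F",s["contact_force"].round(1),"w",round(s["width"],4))
E
python3 -c "
from h import *;st()
c=capture('side');save(c,'s2')"
```

```text
t 1.77 mix mm [-87.3  53.5] z 231.3 tool x,y az [164.79  74.79] tool z [ 0.001 -0.002 -1.   ] F [-0.  -0.7 -0.6] w 0.0001
```

>>> drive_tool:
  steps:
    - [0.1,0.15,0.6,0,0,0,1]
    - [0,0,0.8,0,0,0,1]
    - [0,0,0.8,0,0,0,1]
    - [0,0,0.8,0,0,0,1]
    - [0,0,0.5,0,0,0,1]
    - [0,0,0.3,0,0,0,1]
    - [0,0,0,0,0,0,1]
    - [0,0,0,0,0,0,1]

```text
clock: 2.48
ee_pos: [0.5102, 0.0838, 0.1176]
ee_rot: [-0.0, 0.129, 0.992, -0.0]
contact_force: [0.3, 0.4, -1.1]
width: 0.0
```

```bash
python3 -c "
from h import *;st()
a=capture('scene')['color'][120:330,180:460,::-1];b=capture('side')['color'][90:300,210:490,::-1]
cv2.imwrite('pics/pre.png',cv2.resize(np.vstack([a,b]),(0,0),fx=1.42,fy=1.42,interpolation=2))"
```

```text
t 2.48 mix mm [-93.9  63.4] z 117.6 tool x,y az [165.18  75.18] tool z [-0. -0. -1.] F [ 0.3  0.4 -1.1] w 0.0
```

View pics/pre.png

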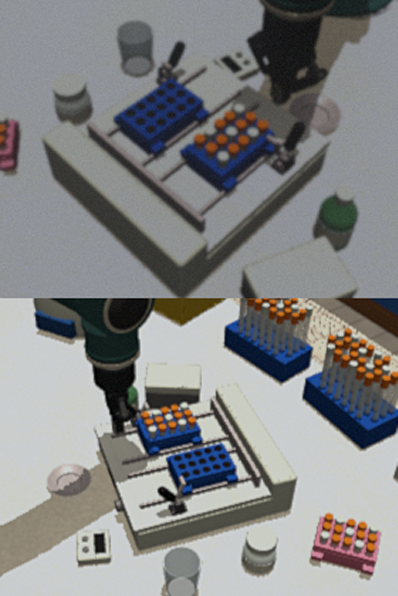

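The fingers stand behind the full rack in its lane with room to spare. The descent stopped short at z 118, so I'll lower to about 92 and trim y.

>>> drive_tool:
  steps:
    - [0,-0.17,0.3,0,0,0,1]
    - [0,0,0.3,0,0,0,1]
    - [0,0,0.25,0,0,0,1]
    - [0,0,0,0,0,0,1]
    - [0,0,0,0,0,0,1]

```text
clock: 3.0
ee_pos: [0.5086, 0.0784, 0.0912]
ee_rot: [-0.001, 0.129, 0.992, -0.0]
contact_force: [-0.4, 0.8, 0.5]
width: 0.0
```

```bash
python3 -c "
from h import *;st()"
```

```text
t 3.0 mix mm [-94.   57.8] z 91.2 tool x,y az [165.16  75.16] tool z [-0.001 -0.    -1.   ] F [-0.4  0.8  0.5] w 0.0
```

>>> drive_tool:
  steps:
    - [-0.4,0,0,0,0,0,1]
    - [-0.3,0,0,0,0,0,1]
    - [-0.2,0,0,0,0,0,1]
    - [-0.15,0,0,0,0,0,1]
    - [-0.15,0,0,0,0,0,1]
    - [-0.15,0,0,0,0,0,1]
    - [-0.15,0,0,0,0,0,1]
    - [-0.15,0,0,0,0,0,1]
    - [-0.15,0,0,0,0,0,1]
    - [-0.15,0,0,0,0,0,1]
    - [-0.15,0,0,0,0,0,1]
    - [-0.15,0,0,0,0,0,1]
    - [-0.15,0,0,0,0,0,1]

```text
clock: 4.08
ee_pos: [0.5789, 0.06, 0.0918]
ee_rot: [0.0, 0.129, 0.992, -0.0]
contact_force: [-1.0, 0.7, -0.8]
width: 0.0003
```

```bash
cat > chk.py <<'E'
from h import *
import sys
st()
for n in("scene","side"):
    c=capture(n);P=pts(c);hsv=cv2.cvtColor(c["color"],cv2.COLOR_RGB2HSV)
    b=(cv2.inRange(hsv,(105,120,40),(130,255,255))>0)&(c["depth"]>0);p=P[b];m=mix(p)*1000
    for nm,s in(("full",(p[:,2]>.08)&(p[:,2]<.115)&(m[:,1]>20)&(m[:,1]<94)&(abs(m[:,0])<130)),("empty",(p[:,2]>.08)&(p[:,2]<.115)&(m[:,1]>-94)&(m[:,1]<-20)&(abs(m[:,0])<130))):
        print(n,nm,s.sum(),"x",np.percentile(m[s,0],[.5,2,98,99.5]).round(1))
    save(c,n+sys.argv[1])
E
python3 chk.py a
```

```text
t 4.08 mix mm [-21.3  58.1] z 91.8 tool x,y az [165.16  75.16] tool z [-0. -0. -1.] F [-1.   0.7 -0.8] w 0.0003
scene full 610 x [-6.  -2.7 99.2 99.5]
scene empty 1237 x [-20.9 -19.2  86.8  87.4]
side full 426 x [-7.4 -6.7 97.9 99.9]
side empty 834 x [-20.2 -19.9  85.5  87.4]
```

>>> drive_tool:
  steps:
    - [-0.12,0,0,0,0,0,1]
    - [-0.12,0,0,0,0,0,1]
    - [-0.1,0,0,0,0,0,1]
    - [-0.1,0,0,0,0,0,1]
    - [-0.1,0,0,0,0,0,1]
    - [-0.05,0,0,0,0,0,1]

```text
clock: 4.68
ee_pos: [0.596, 0.0555, 0.0918]
ee_rot: [0.0, 0.129, 0.992, -0.0]
contact_force: [-2.4, -0.6, 0.1]
width: -0.0001
```

>>> drive_tool:
  steps:
    - [-0.05,0,0,0,0,0,1]
    - [-0.03,0,0,0,0,0,1]

```text
clock: 4.85
ee_pos: [0.5978, 0.0551, 0.0918]
ee_rot: [-0.0, 0.129, 0.992, -0.0]
contact_force: [-10.0, 2.2, 7.1]
width: -0.0
```

>>> drive_tool:
  steps:
    - [-0.03,0,0,0,0,0,1]
    - [-0.03,0,0,0,0,0,1]

```text
clock: 5.02
ee_pos: [0.5979, 0.0551, 0.0917]
ee_rot: [-0.002, 0.129, 0.992, 0.0]
contact_force: [-23.7, 4.0, 18.9]
width: 0.0001
```

Force rose from 2 to 24 N with no further motion, so the rack is on the stop. I'll back off 15 mm and check.

>>> drive_tool:
  steps:
    - [0.1,0,0,0,0,0,1]
    - [0.2,0,0,0,0,0,1]
    - [0.3,0,0,0,0,0,1]
    - [0,0,0,0,0,0,1]

```text
clock: 5.35
ee_pos: [0.5808, 0.0597, 0.0918]
ee_rot: [-0.0, 0.129, 0.992, 0.0]
contact_force: [0.4, 0.5, 0.0]
width: 0.0001
```

```bash
python3 chk.py b; python3 -c "
import cv2;a=cv2.imread('pics/sceneb.png')[140:320,200:440];cv2.imwrite('pics/cb.png',cv2.resize(a,(0,0),fx=3,fy=3,interpolation=2))"
```

```text
t 5.35 mix mm [-19.4  58.3] z 91.8 tool x,y az [165.2  75.2] tool z [-0.001  0.    -1.   ] F [0.4 0.5 0. ] w 0.0001
scene full 557 x [ 11.8  14.7 118.4 118.7]
scene empty 1238 x [-20.5 -18.9  86.6  87.2]
side full 441 x [ 11.1  11.5 115.9 118.7]
side empty 834 x [-20.5 -19.9  85.9  87.6]
```

View pics/cb.png

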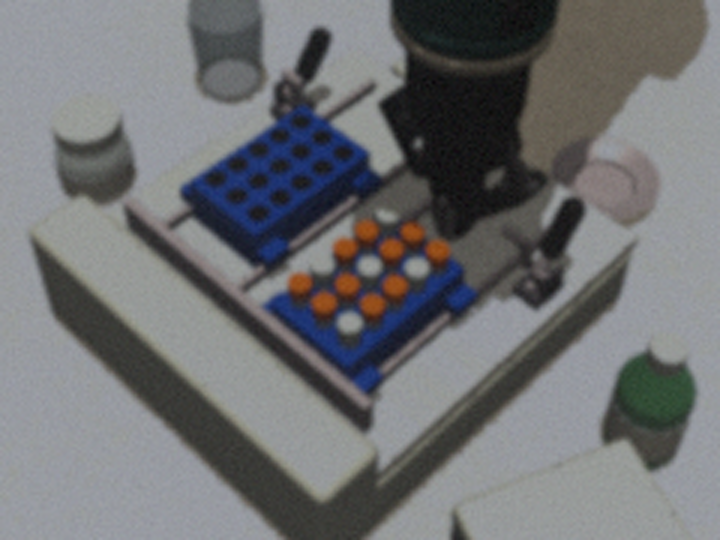

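The rack is flush with the stop bar (far face ≈118.7–120), and both levers are still open. Now over to the left lever, behind its grip, slightly outboard of the pawl.

>>> drive_tool:
  steps:
    - [0,0,-0.6,0,0,0,1]
    - [0,0,-0.8,0,0,0,1]
    - [0,0,-0.8,0,0,0,1]
    - [0,0,-0.8,0,0,0,1]
    - [0,0,-0.6,0,0,0,1]
    - [0.5,0.4,0,0,0,0,1]
    - [0.6,0.47,0,0,0,0,1]
    - [0.6,0.47,0,0,0,0,1]
    - [0.6,0.47,0,0,0,0,1]
    - [0.6,0.46,0,0,0,0,1]
    - [0,0,0,0,0,0,1]
    - [0,0,0,0,0,0,1]

```text
clock: 6.45
ee_pos: [0.5154, 0.1482, 0.2001]
ee_rot: [0.0, 0.128, 0.992, 0.0]
contact_force: [1.0, -0.9, 0.1]
width: 0.0001
```

```bash
python3 -c "
from h import *;st()"
```

```text
t 6.45 mix mm [-105.3  127. ] z 200.1 tool x,y az [165.28  75.28] tool z [ 0.001  0.    -1.   ] F [ 1.  -0.9  0.1] w 0.0001
```

>>> drive_tool:
  steps:
    - [0,0,0.5,0,0,0,1]
    - [0,0,0.7,0,0,0,1]
    - [0,0,0.7,0,0,0,1]
    - [0,0,0.5,0,0,0,1]
    - [0,0,0.3,0,0,0,1]
    - [0,0,0,0,0,0,1]
    - [0,0,0,0,0,0,1]

```text
clock: 7.03
ee_pos: [0.5161, 0.1467, 0.119]
ee_rot: [0.0, 0.13, 0.992, -0.0]
contact_force: [0.4, 0.1, -0.3]
width: -0.0001
```

```bash
python3 -c "
from h import *;st()
a=capture('scene')['color'][140:320,240:480,::-1];b=capture('side')['color'][90:270,230:470,::-1]
cv2.imwrite('pics/lev.png',cv2.resize(np.hstack([a,b]),(0,0),fx=1.66,fy=1.66,interpolation=2))"
```

```text
t 7.03 mix mm [-104.4  125.7] z 119.0 tool x,y az [165.12  75.12] tool z [-0. -0. -1.] F [ 0.4  0.1 -0.3] w -0.0001
```

View pics/lev.png

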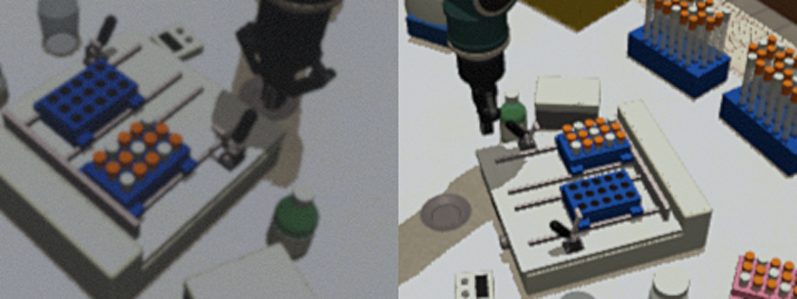

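The fingertips stand just behind the left grip with a gap. Now push along the lane direction.

>>> drive_tool:
  steps:
    - [-0.2,0,0,0,0,0,1]
    - [-0.2,0,0,0,0,0,1]
    - [-0.2,0,0,0,0,0,1]
    - [-0.2,0,0,0,0,0,1]
    - [-0.2,0,0,0,0,0,1]
    - [-0.2,0,0,0,0,0,1]

```text
clock: 7.63
ee_pos: [0.5505, 0.1379, 0.1189]
ee_rot: [-0.001, 0.129, 0.992, -0.0]
contact_force: [-4.6, 0.4, 3.9]
width: -0.0004
```

>>> drive_tool:
  steps:
    - [-0.2,0,0,0,0,0,1]
    - [-0.2,0,0,0,0,0,1]
    - [-0.2,0,0,0,0,0,1]
    - [-0.2,0,0,0,0,0,1]
    - [-0.2,0,0,0,0,0,1]
    - [0,0,0,0,0,0,1]
    - [0,0,0,0,0,0,1]

```text
clock: 8.22
ee_pos: [0.5796, 0.1301, 0.1186]
ee_rot: [-0.0, 0.129, 0.992, -0.0]
contact_force: [-0.2, 0.9, -0.8]
width: -0.0
```

```bash
python3 chk.py c; python3 -c "
import cv2,numpy as np;a=cv2.imread('pics/scenec.png')[140:320,240:480];b=cv2.imread('pics/sidec.png')[90:270,230:470];cv2.imwrite('pics/cc.png',cv2.resize(np.hstack([a,b]),(0,0),fx=1.66,fy=1.66,interpolation=2))"
```

```text
t 8.22 mix mm [-38.7 126. ] z 118.6 tool x,y az [165.14  75.14] tool z [-0. -0. -1.] F [-0.2  0.9 -0.8] w -0.0
scene full 537 x [ 12.4  15.9 118.4 118.9]
scene empty 1175 x [-20.9 -19.3  86.6  87.1]
side full 479 x [ 10.8  11.5 116.5 118.7]
side empty 830 x [-20.5 -19.7  86.1  87.7]
```

View pics/cc.png

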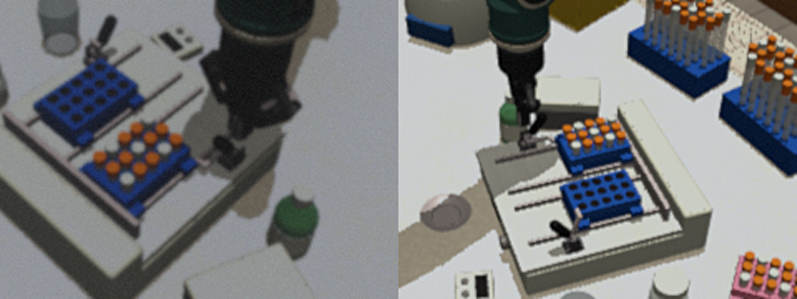

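The lever snapped away: contact force is back to zero and the grip leans away from the robot. I'll retract and verify.

>>> drive_tool:
  steps:
    - [0.4,0,0,0,0,0,1]
    - [0.6,0,0,0,0,0,1]
    - [0.6,0,0,0,0,0,1]
    - [0.6,0,-0.4,0,0,0,1]
    - [0.6,0,-0.7,0,0,0,1]
    - [0.3,0,-0.8,0,0,0,1]
    - [0.3,0.5,-0.8,0,0,0,1]
    - [0,0.6,-0.6,0,0,0,1]
    - [0,0.6,-0.3,0,0,0,1]
    - [0,0,0,0,0,0,1]
    - [0,0,0,0,0,0,1]
    - [0,0,0,0,0,0,1]

```text
clock: 9.32
ee_pos: [0.4934, 0.2052, 0.2263]
ee_rot: [-0.0, 0.129, 0.992, -0.0]
contact_force: [-0.4, -0.4, 0.1]
width: -0.0
```

```bash
python3 chk.py d; python3 - <<'E'
from h import *
from scipy.ndimage import label
for n in("scene","side"):
    c=capture(n);P=pts(c);m=mix(P)*1000;z=P[...,2]*1000
    for nm,sg in(("left",1),("right",-1)):
        d=(c["depth"]>0)&(c["color"].max(-1)<75)&(z>104)&(z<150)&(abs(m[...,1]*sg-120)<16)&(abs(m[...,0]+36)<60)
        q=np.c_[m[d],z[d]];print(n,nm,len(q),q.mean(0).round(1),"angle joint ~",(np.arctan2(q.mean(0)[0]+36,q.mean(0)[2]-88)+.61).round(2))
a=cv2.imread('pics/scened.png')[140:320,240:480];b=cv2.imread('pics/sided.png')[90:270,230:470];cv2.imwrite('pics/cd.png',cv2.resize(np.hstack([a,b]),(0,0),fx=1.66,fy=1.66,interpolation=2))
E
```

```text
t 9.32 mix mm [-141.3  176.4] z 226.3 tool x,y az [165.16  75.16] tool z [-0.001 -0.001 -1.   ] F [-0.4 -0.4  0.1] w -0.0
scene full 536 x [ 12.   15.  118.4 118.9]
scene empty 1161 x [-21.1 -18.9  86.9  87.5]
side full 463 x [ 11.1  11.7 116.7 119.1]
side empty 814 x [-20.2 -19.4  86.   87.8]
scene left 98 [ -9.8 124.6 127.2] angle joint ~ 1.2
scene right 119 [ -52.8 -114.7  122.3] angle joint ~ 0.15
side left 76 [-13.2 115.9 121.5] angle joint ~ 1.21
side right 79 [ -56.1 -123.7  122.5] angle joint ~ 0.08
```

View pics/cd.png

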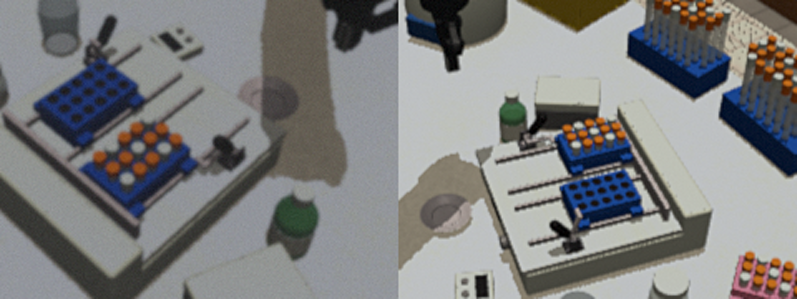

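The left lever is locked, the right lever is unmoved, and both racks are where they should be, so I'm handing in.

```bash
python3 -c "
from station import *
print(close_job())"
```

```text
the job is handed in; nothing more can be done
None
```

The job is handed in at about 9.4 s of the 38 s allowed; no verdict came back. I pushed the full rack, in the left lane, about 58 mm with shut fingertips until it met the stop. Then I flipped the left lever and pulled the arm clear.

Last checks:
- **Full rack:** The push force rose from about 2 N to about 24 N with no further motion, so it is on the stop. The cameras put its far face at mixer x ≈ 119 mm, against 120 mm for fully home. That 1 mm gap is within camera accuracy and the 3.5 mm tolerance.
- **Left lever:** It measures about 1.20 rad, against 1.22 rad for locked, and the pictures show it leaning away from the robot.
- **Right lever:** I estimated it from the visible surface of the grip and read 0.08–0.15 rad, over the 0.08 rad limit from one camera and right at it from the other. I take this as measurement bias: the grip sits where it did in the first picture, and the arm never went near it.
- **Empty rack:** It moved by less than 1 mm within measurement noise.
- **Bystanders:** The ones in view look undisturbed; I did not measure them again.
- **Arm:** It touches nothing, with contact force near zero.

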